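Switch off the night-light at the power strip

TASK

Switch off the round, domed night-light at the power strip: with the fingertips, lightly press the outer half of the rocker switch directly across from its socket, so that it clicks over and stays down, then draw back clear. Leave the other three switches on, and do not lift, unplug or shift the plug-in things, the shoe-polish tin or the brush.

Things in the scene. Friction and masses are not known exactly. Their poses are not given: they have to be found in the camera images.
- strip: Grey four-way power strip with black end caps, screwed to the counter, 110 mm wide (its x) and 342 mm long (its y), flat top face 42 mm above the counter. Origin: centre of its underside; z up. Round sockets in a row at x = +18 mm, y = -108, -36, +36, +108 mm; each one's own rocker switch is at the same y at x = -34 mm. The -x side, with the switches, faces the robot, turned by up to 0.4 rad.
- switch1 (a joint): White rocker of socket1, at strip y = -108 mm, 30 mm long along strip x, 21 mm wide, pivoting about its middle. Joint in rad: +0.16 is ON (outer half, away from the sockets, stands up), -0.16 is OFF (outer half down); it snaps over at 0 and stays. All start ON. The outer end is 8 mm above the strip's top face when ON, 3 mm when OFF; about 2 N straight down on it flips it.
- switch1_outer (a point): Press point on top of the outer half of switch1: 11 mm out from the pivot (towards strip -x), 4 mm from the outer end. It moves with the rocker, 7 mm above the strip's top face when ON, 3 mm when OFF. A flat fingertip brought 4 mm above the top face there has snapped it over; a hard stop follows. Nothing stands above the rockers; plugged-in things begin 35 mm from this point.
- switch2 (a joint): Rocker switch of socket2, at strip y = -36 mm; the same as switch1 in all else.
- switch2_outer (a point): Press point on the outer half of switch2, as for switch1.
- switch3 (a joint): Rocker switch of socket3, at strip y = +36 mm; the same as switch1 in all else.
- switch3_outer (a point): Press point on the outer half of switch3, as for switch1.
- switch4 (a joint): Rocker switch of socket4, at strip y = +108 mm; the same as switch1 in all else.
- switch4_outer (a point): Press point on the outer half of switch4, as for switch1.
- socket1 (a point): Centre of socket 1, level with the strip's top face, 52 mm across the strip from the pivot of switch1 (a 39 mm round well, 17 mm deep, filled by whatever is plugged in).
- socket2 (a point): Centre of socket 2, level with the strip's top face, 52 mm across the strip from the pivot of switch2 (a 39 mm round well, 17 mm deep, filled by whatever is plugged in).
- socket3 (a point): Centre of socket 3, level with the strip's top face, 52 mm across the strip from the pivot of switch3 (a 39 mm round well, 17 mm deep, filled by whatever is plugged in).
- socket4 (a point): Centre of socket 4, level with the strip's top face, 52 mm across the strip from the pivot of switch4 (a 39 mm round well, 17 mm deep, filled by whatever is plugged in).
- night_light: The night-light: white, round, a 54 mm disc 16 mm high with a smooth frosted dome 45 mm across on it, 42 mm high in all. Like the other plug-in things it stands loosely in one of the four sockets (any of them). Origin: on its axis at the underside of the disc, level with the strip's top face.
- charger: Idle charger: white rectangular block, 50 x 46 mm and 44 mm high, two dark slots on top. Plugged into a socket; origin as for the night-light. Leave alone.
- timer: Plug-in time switch: white square block 54 x 54 x 30 mm with a flat toothed dial 49 mm across on top, 41 mm high in all. Plugged into a socket; origin as for the night-light. Leave alone.
- freshener: Air freshener: white upright slab 28 x 40 mm on a 44 mm square foot, 62 mm high in all. Plugged into a socket; origin as for the night-light. Leave alone.
- polish_tin: Round metal shoe-polish tin, 75 mm across, 24 mm high, on the counter on the robot's side of the strip. Origin: centre of its underside. Leave alone.
- shoe_brush: Wooden shoe brush, 150 x 45 mm and 40 mm high, on the counter beyond the strip. Origin: centre of its underside. Leave alone.
Things that resemble listed ones, but are neither listed nor needed, are in the scene too. What is shaped like the night_light but red is not meant.

How it is judged (in metres and radians):
At the end, for the whole second after the job is handed in: The rocker of the night-light's socket is over to OFF (below -0.12 rad), the other three are ON (above 0.12 rad), every plug-in thing is within 6 mm of its place and the tin and brush within 15 mm of theirs (((horizontal distance between night_light and socket1 below 0.03 m and value of joint switch1 below -0.12 rad and value of joint each of switch2, switch3, switch4 above 0.12 rad) or (horizontal distance between night_light and socket2 below 0.03 m and value of joint switch2 below -0.12 rad and value of joint each of switch1, switch3, switch4 above 0.12 rad) or (horizontal distance between night_light and socket3 below 0.03 m and value of joint switch3 below -0.12 rad and value of joint each of switch1, switch2, switch4 above 0.12 rad) or (horizontal distance between night_light and socket4 below 0.03 m and value of joint switch4 below -0.12 rad and value of joint each of switch1, switch2, switch3 above 0.12 rad)) and distance of each of night_light, charger, timer, freshener from where it was at the start of the episode below 0.006 m and distance of each of polish_tin, shoe_brush from where it was at the start of the episode below 0.015 m); the robot touches nothing.
It fails at once if the switch of another socket is pressed (below 0.08 rad) ((horizontal distance between night_light and socket1 above 0.03 m and value of joint switch1 below 0.08 rad) or (horizontal distance between night_light and socket2 above 0.03 m and value of joint switch2 below 0.08 rad) or (horizontal distance between night_light and socket3 above 0.03 m and value of joint switch3 below 0.08 rad) or (horizontal distance between night_light and socket4 above 0.03 m and value of joint switch4 below 0.08 rad)).
It fails at once if a plug-in thing is lifted, unplugged or shifted by more than 6 mm (distance of any of night_light, charger, timer, freshener from where it was at the start of the episode above 0.006 m).
It fails at once if the tin or the brush is lifted or shifted by more than 15 mm (distance of any of polish_tin, shoe_brush from where it was at the start of the episode above 0.015 m).
It fails at once if the strip or its switches are pressed with more than 45 N (contact force between any of the fingers, the arm and strip above 45 N).
It also fails if it takes over 32 s, if anything falls off the work surface, if the arm or the gripper's body presses on something with over 40 N, if the wrist force passes 120 N, or if a joint passes its speed limit or range.

ROBOT

A 6-joint arm with a two-finger parallel gripper is mounted at the origin on the work surface. World frame = base frame: x ahead of the robot, y to its left, z up, the work surface at z = 0. Lengths are in m, angles in degrees, forces in N, time in s.
With the tool pointing down it reaches from about 0.325 to 0.85 m from the base axis. Payload 15.5 kg.
Tool frame: the origin (TCP) lies midway between the tips of the shut fingers; the grasp point (between the pads) lies 19 mm behind it; z points along the fingers, y is the line along which they close (so a half turn about z gives the same grasp; the last joint's range is limited). The gripper opens to 91 mm and grips with 3 to 60 N. Pads are 32 mm wide; open, the fingers measure 118 mm over their backs; the gripper's body (76 mm by 178 mm) begins 60 mm behind the grasp point.
Start: joints at [63.856, 28.281, 77.091, -0, 74.628, -5.472], TCP at [0.221, 0.585, 0.214] pointing down, gripper open.
Joint ranges: [-166.48, 166.48], [-47.26, 123.95], [12.59, 153.08], [-70.14, 250.14], [6.76, 159.57], [-176.63, 176.63]. Speed limits (degrees/s): [108.29, 108.29, 147.25, 172.46, 172.46, 172.46].

INTERFACE

Orientations are given as a 3x3 rotation matrix whose columns are the frame's x, y, z axes.
In Python, from cell import env gives the robot as it stands. The module is installed in compiled form; this text tells all that it offers.
- The arm moves only by the tool apply_moves, never from a script. Its argument "targets" is a list of rows, each an object with "travel": the shift along the tool's x, y, z in mm, a list of three; "roll": the turn about the tool's z in rad. A call has 1 to 5 rows; each row shifts and turns the commanded pose from where the row before left it, along the tool's axes as they then stand; what a row does not reach is not made up. A row lasts 1/10 s, in which the tool goes at most 50 mm and 8.59 degrees, less where a joint would pass 70% of its speed; a pose out of reach is approached as far as the arm can. A call is refused whole if a number of a shift passes 50 or a number of a turn 0.15, either way. A call with a gripper value outside its range is refused whole. "hand" is the closure in counts, from 0 (fully open) to 255 (shut), set as the call begins (left out, the last holds). The fingers move at their own pace and stop on an object; the grip force is fixed at half the most. Time passes only in rows, so rows that do not move let the fingers close. It gives the time, the measured TCP pose, the force, the opening and the grip force at its end, in the units of the state.
- env.get_state(): the state, without advancing time (a new reading comes with each control period).
- env.read_camera(name): name is "side" or "top"; returns (picture, depth): 384x512x3 uint8, red, green, blue; 384x512 float32, m along the optical axis (not along the pixel's ray), 0 where there is no reading.
- env.get_calibration(name): a dict with "fx", "fy", "cx", "cy" (pixels), "world_to_cam" (4x4, takes a point from world to camera coordinates). Camera axes: x right, y down, z forward; pixel columns grow to the right and rows downward; lengths in m; the calibration is good to about 2 mm. A picture is of the moment at which its call begins. get_calibration takes no time and is no camera call.
- env.finish_job(): hands the job in; it is judged then, once.
The state is a dict: "time": time; "q": joint angles; "dq": joint speeds; "joint_efforts": joint torques, N m; "tool_pos": TCP position; "ee_rot": TCP orientation; "force": force on the tool from outside, world axes, zero at the start; "torque": the same for the moment, N m; "opening": finger opening in m; "grasp_force": force on a finger pad.
Only numpy, scipy, OpenCV 4.12 (cv2) and the standard library are available. Lean on these libraries where they do the work, as an engineer would, in place of code of your own. Each camera call takes 0.05 s, during which the arm holds its last target. There are 200 camera calls.

## Working session

There is one attempt and no reset: what is moved stays moved. The work goes in short steps, Python scripts to look and compute and a tool call to move; the robot and the scene stay as the last step left them, time stands still between calls to the robot, and variables do not carry over. Pictures are saved under pics/ and viewed, at most 10 in all, crops included, and the job is handed in when it is done.

Besides the shell and the picture viewer there is one more tool, called as name(argument=value, ...) on one line, values as JSON. apply_moves: Moves the arm, as the interface text tells. Its arguments: {"type":"object","properties":{"targets":{"type":"array"},"hand":{"type":"number"}},"required":["targets"]}

```bash
mkdir -p pics
python3 - <<'E'
from cell import env
import cv2,numpy as np
for n in ("top","side"):
    p,d=env.read_camera(n); np.savez(n+".npz",p=p,d=d,**{k:np.array(v) for k,v in env.get_calibration(n).items()})
    cv2.imwrite(f"pics/{n}0.png",cv2.resize(p[:,:,::-1],(800,600),interpolation=cv2.INTER_CUBIC))
s=env.get_state();print(s['time'],s['tool_pos'],s['ee_rot'],s['opening'])
E
```

```text
0.1 [0.22049653 0.5844703  0.21341062] [[-9.35601527e-01  3.53057444e-01 -4.73055362e-04]
 [ 3.53057742e-01  9.35601074e-01 -9.28002382e-04]
 [ 1.14952955e-04 -1.03525630e-03 -9.99999458e-01]] 0.09115968222343333
```

View pics/top0.png

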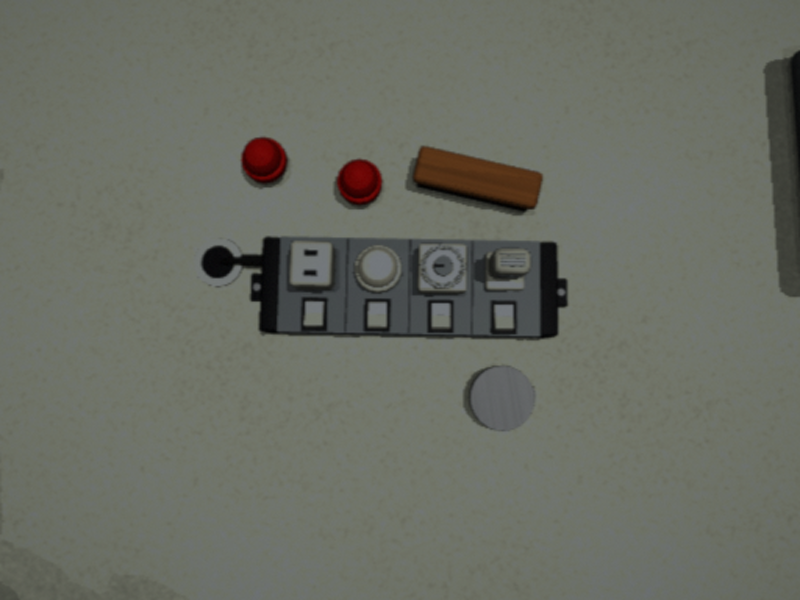

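View pics/side0.png

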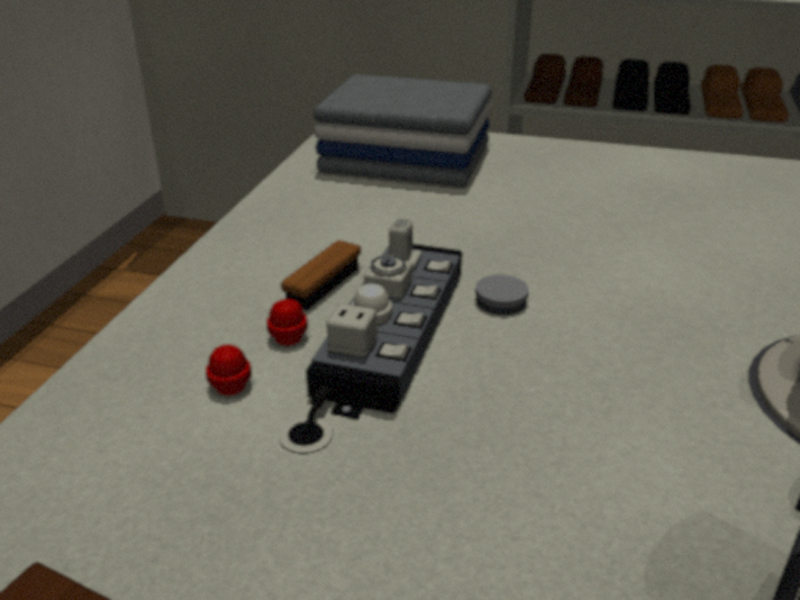

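The top view shows the white domed night-light at about (378,268), in the second socket from the left. Its rocker is straight below it at about (377,315). The red domes and the tin are away from the strip. I'll enlarge the strip to measure it.

Run:
```python
import cv2,numpy as np
t=np.load("top.npz");p=t['p'];c=p[145:220,160:370]
c=cv2.convertScaleAbs(c,alpha=1.5)
cv2.imwrite("pics/crop1.png",cv2.resize(c[:,:,::-1],(798,285),interpolation=cv2.INTER_CUBIC))
W=t['world_to_cam'];R=W[:3,:3];C=-R.T@W[:3,3];print("cam",C)
def px(u,v,z):
    r=R.T@np.array([(u-t['cx'])/t['fx'],(v-t['cy'])/t['fy'],1]);return C+r*(z-C[2])/r[2]
def dep(u,v):
    d=t['d'][int(round(v)),int(round(u))];return R.T@(np.array([(u-t['cx'])/t['fx']*d,(v-t['cy'])/t['fy']*d,d])-W[:3,3])
# rocker blobs
g=cv2.cvtColor(p,cv2.COLOR_RGB2GRAY)
m=np.zeros_like(g);m[191:211,185:340]=g[191:211,185:340]>135
n,l,s,ce=cv2.connectedComponentsWithStats(m)
P=[]
for i in range(1,n):
    if s[i,4]>40:
        P.append(px(*ce[i],0.047));print(ce[i],s[i],P[-1],dep(*ce[i]))
P=np.array(P);P=P[np.argsort(-P[:,1])]
print("spacing",np.linalg.norm(np.diff(P,axis=0),axis=1))
d=P[0]-P[-1];d/=np.linalg.norm(d);print("strip y dir",d,"yaw",np.degrees(np.arctan2(-d[0],d[1])))
print("night",px(378*.64,268*.64,.08),dep(378*.64,268*.64),"tin",dep(502*.64,398*.64))
```

```text
cam [0.50597294 0.0143609  0.76881318]Traceback (most recent call last):
  File "<stdin>", line 18, in <module>
IndexError: too many indices for array: array is 1-dimensional, but 2 were indexed
```

View pics/crop1.png

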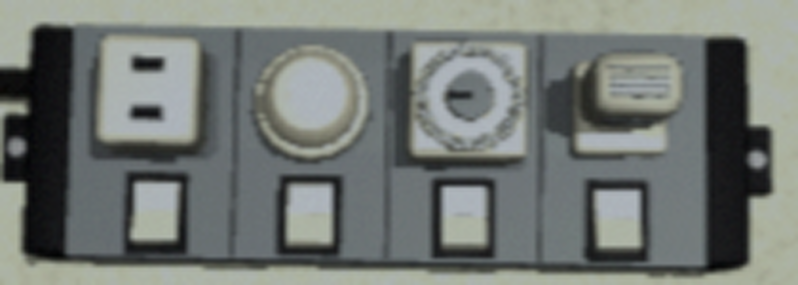

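The crop shows the four rockers at about (156,213), (310,216), (463,218) and (617,220). The dome sits above the second one. The brightness break at each rocker's middle is its pivot.

Run:
```python
import numpy as np
t=np.load("top.npz")
W=t['world_to_cam'];R=W[:3,:3];C=-R.T@W[:3,3]
def px(x,y,z):
    u,v=(x+.5)/3.8-.5+160,(y+.5)/3.8-.5+145
    r=R.T@np.array([(u-t['cx'])/t['fx'],(v-t['cy'])/t['fy'],1]);return C+r*(z-C[2])/r[2]
def dep(x,y):
    u,v=(x+.5)/3.8-.5+160,(y+.5)/3.8-.5+145
    d=t['d'][int(round(v)),int(round(u))];return R.T@(np.array([(u-t['cx'])/t['fx']*d,(v-t['cy'])/t['fy']*d,d])-W[:3,3])
P=np.array([px(x,y,.045) for x,y in [(156.5,213),(310,216.5),(463.5,218.5),(617,219.5)]])
print(P.round(4),np.linalg.norm(np.diff(P,axis=0),axis=1))
d=P[0]-P[-1];d/=np.linalg.norm(d);yaw=np.arctan2(-d[0],d[1]);print("yaw",yaw)
m=P.mean(0); off=np.array([108,36,-36,-108])/1e3
sw=m+off[:,None]*d; ax=np.array([np.cos(yaw),np.sin(yaw),0]); print("pivots",sw.round(4))
print("press pt",(sw[1]-.011*ax).round(4),"dome expect",(sw[1]+.052*ax).round(4),"dome meas",px(313,97,.084).round(4))
for q in [(213,200),(313,97),(310,230),(370,230)]: print(q,dep(*q).round(4))
# corners of front edge
for q in [(25,259),(745,270),(35,26),(745,40)]: print(px(*q,.042).round(4))
from cell import env
s=env.get_state();T=s['ee_rot'];print(np.degrees(np.arctan2(T[1,1],T[0,1])))
g=sw[1]-.011*ax; g[2]=.10; print("move to above, tool axes mm",(T.T@(g-s['tool_pos'])*1e3).round(1))
```

```text
[[ 0.5632  0.1105  0.045 ]
 [ 0.5611  0.0388  0.045 ]
 [ 0.5598 -0.0329  0.045 ]
 [ 0.5588 -0.1046  0.045 ]] [0.07172771 0.07171133 0.07172166]
yaw -0.020290706826213534
pivots [[ 0.5629  0.111   0.045 ]
 [ 0.5615  0.039   0.045 ]
 [ 0.56   -0.033   0.045 ]
 [ 0.5585 -0.105   0.045 ]]
press pt [0.5505 0.0392 0.045 ] dome expect [0.6135 0.0379 0.045 ] dome meas [0.6115 0.0361 0.084 ]
(213, 200) [0.5693 0.0843 0.0434]
(313, 97) [0.6116 0.0361 0.0837]
(310, 230) [0.5546 0.0387 0.0488]
(370, 230) [0.5548 0.0108 0.0422]
[0.5423 0.1722 0.042 ]
[ 0.535  -0.1644  0.042 ]
[0.6529 0.1694 0.042 ]
[ 0.6442 -0.168   0.042 ]
69.32555191011713
move to above, tool axes mm [-501.2 -393.5  113.8]
```

The measurements agree with the given sizes: 71.7 mm spacing against 72, strip top at 42 mm, dome top at 84 mm. I'll turn the fingers along the strip, shut them and go above the rocker at about (0.5445, 0.0395). That is a little outboard, so the tips stay on the outer half.

apply_moves(targets=[{"travel":[0,0,0],"roll":-0.115},{"travel":[0,0,0],"roll":-0.115},{"travel":[0,0,0],"roll":-0.11},{"travel":[-25,-42,0],"roll":0},{"travel":[-25,-42,0],"roll":0}], hand=255)

```text
time: 0.6
tool_pos: [0.2687, 0.499, 0.2133]
ee_rot: [[-1.0, 0.018, -0.0], [0.018, 1.0, -0.001], [0.0, -0.001, -1.0]]
force: [1.6, -0.4, 0.1]
opening: 0.0541
grasp_force: 0.0
```

apply_moves(targets=[{"travel":[-25,-42,0],"roll":0},{"travel":[-25,-42,0],"roll":0},{"travel":[-25,-42,0],"roll":0},{"travel":[-25,-42,0],"roll":0},{"travel":[-25,-42,0],"roll":0}])

```text
time: 1.1
tool_pos: [0.39, 0.2854, 0.2139]
ee_rot: [[-1.0, 0.021, -0.0], [0.021, 1.0, -0.0], [0.0, -0.0, -1.0]]
force: [0.8, 0.9, -0.6]
opening: 0.014
grasp_force: 0.0
```

apply_moves(targets=[{"travel":[-25,-42,0],"roll":0},{"travel":[-25,-42,0],"roll":0},{"travel":[-25,-42,0],"roll":0},{"travel":[-25,-42,0],"roll":0},{"travel":[-25,-42,0],"roll":0}])

```text
time: 1.6
tool_pos: [0.5106, 0.0726, 0.2138]
ee_rot: [[-1.0, 0.021, -0.0], [0.021, 1.0, 0.0], [0.0, 0.0, -1.0]]
force: [0.1, 0.3, 0.2]
opening: 0.0005
grasp_force: 0.0
```

apply_moves(targets=[{"travel":[0,0,0],"roll":0},{"travel":[0,0,0],"roll":0}])

```text
time: 1.8
tool_pos: [0.5101, 0.0738, 0.2135]
ee_rot: [[-1.0, 0.023, -0.001], [0.023, 1.0, 0.0], [0.001, 0.0, -1.0]]
force: [-0.7, 1.0, 0.1]
opening: 0.0002
grasp_force: 0.0
```

apply_moves(targets=[{"travel":[-35,-33.5,0],"roll":0},{"travel":[0,0,45],"roll":0},{"travel":[0,0,45],"roll":0},{"travel":[0,0,40],"roll":0},{"travel":[0,0,10],"roll":0}])

```text
time: 2.3
tool_pos: [0.5414, 0.0418, 0.0706]
ee_rot: [[-1.0, 0.019, -0.006], [0.019, 1.0, 0.0], [0.006, 0.0, -1.0]]
force: [-0.9, 0.7, 1.0]
opening: 0.0007
grasp_force: 0.0
```

apply_moves(targets=[{"travel":[0,0,0],"roll":0},{"travel":[0,0,0],"roll":0}])

```text
time: 2.5
tool_pos: [0.5452, 0.041, 0.0755]
ee_rot: [[-1.0, 0.02, 0.002], [0.02, 1.0, -0.0], [-0.002, 0.0, -1.0]]
force: [0.4, 0.6, 0.5]
opening: 0.0005
grasp_force: 0.0
```

Run:
```python
from cell import env
import cv2
a,_=env.read_camera("top");b,_=env.read_camera("side")
b=cv2.resize(b[140:270,185:315],(600,600),interpolation=cv2.INTER_CUBIC)
cv2.imwrite("pics/s1.png",b[:,:,::-1])
```

```text
(no output)
```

View pics/s1.png

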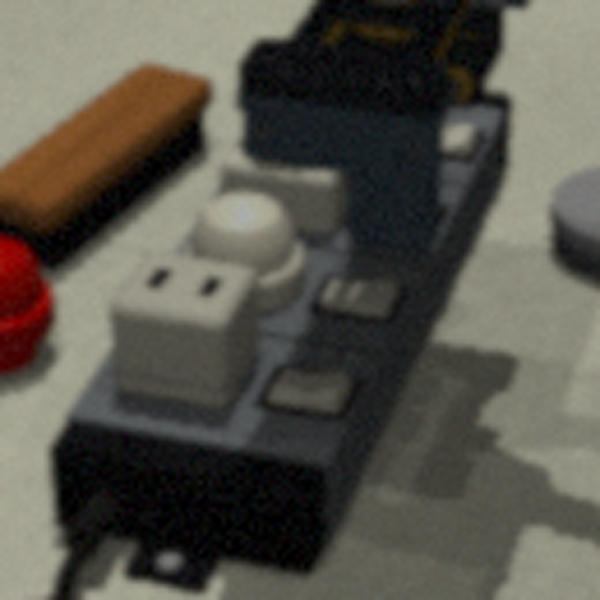

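The side crop shows the fingertip at about (395,245), poised over and just outside the second rocker at (360,297), clear of the dome. Next I'll lower it in small steps while watching the force.

apply_moves(targets=[{"travel":[0,0,8],"roll":0},{"travel":[0,0,8],"roll":0},{"travel":[0,0,5],"roll":0},{"travel":[0,0,0],"roll":0},{"travel":[0,0,0],"roll":0}])

```text
time: 3.1
tool_pos: [0.5443, 0.0404, 0.0527]
ee_rot: [[-1.0, 0.021, -0.001], [0.021, 1.0, 0.0], [0.001, 0.0, -1.0]]
force: [0.1, 1.0, 1.0]
opening: 0.0005
grasp_force: 0.0
```

apply_moves(targets=[{"travel":[0,0,1.5],"roll":0},{"travel":[0,0,1.5],"roll":0},{"travel":[0,0,0],"roll":0}])

```text
time: 3.4
tool_pos: [0.5445, 0.0404, 0.0499]
ee_rot: [[-1.0, 0.021, 0.0], [0.021, 1.0, -0.0], [-0.0, -0.0, -1.0]]
force: [0.9, -0.3, -0.6]
opening: 0.0007
grasp_force: 0.2
```

apply_moves(targets=[{"travel":[0,0,1],"roll":0},{"travel":[0,0,1],"roll":0},{"travel":[0,0,0],"roll":0}])

```text
time: 3.7
tool_pos: [0.5443, 0.0404, 0.0478]
ee_rot: [[-1.0, 0.021, -0.0], [0.021, 1.0, 0.0], [0.0, 0.0, -1.0]]
force: [0.2, -0.3, -0.3]
opening: 0.0002
grasp_force: 0.0
```

apply_moves(targets=[{"travel":[0,0,1],"roll":0},{"travel":[0,0,0],"roll":0}])

```text
time: 3.9
tool_pos: [0.5444, 0.0404, 0.0468]
ee_rot: [[-1.0, 0.021, 0.0], [0.021, 1.0, 0.0], [-0.0, 0.0, -1.0]]
force: [0.5, -0.3, 0.4]
opening: 0.0004
grasp_force: 0.0
```

apply_moves(targets=[{"travel":[0,0,0.7],"roll":0},{"travel":[0,0,0],"roll":0}])

```text
time: 4.1
tool_pos: [0.5444, 0.0404, 0.0462]
ee_rot: [[-1.0, 0.021, 0.0], [0.021, 1.0, -0.0], [-0.0, -0.0, -1.0]]
force: [0.3, -0.6, 0.5]
opening: 0.0007
grasp_force: 0.1
```

apply_moves(targets=[{"travel":[0,0,0.6],"roll":0},{"travel":[0,0,0],"roll":0}])

```text
time: 4.3
tool_pos: [0.5445, 0.0404, 0.0458]
ee_rot: [[-1.0, 0.021, 0.0], [0.021, 1.0, -0.0], [-0.0, -0.0, -1.0]]
force: [-0.3, -1.0, 3.7]
opening: 0.0004
grasp_force: 1.7
```

apply_moves(targets=[{"travel":[0,0,-10],"roll":0},{"travel":[0,0,-40],"roll":0},{"travel":[0,0,-40],"roll":0},{"travel":[40,0,-20],"roll":0},{"travel":[45,0,0],"roll":0}])

```text
time: 4.8
tool_pos: [0.4609, 0.0421, 0.1586]
ee_rot: [[-1.0, 0.021, 0.006], [0.021, 1.0, -0.0], [-0.006, -0.0, -1.0]]
force: [-0.3, 1.0, 0.3]
opening: 0.0005
grasp_force: 0.0
```

apply_moves(targets=[{"travel":[45,0,0],"roll":0},{"travel":[45,0,0],"roll":0},{"travel":[0,0,0],"roll":0}])

```text
time: 5.1
tool_pos: [0.3629, 0.0444, 0.1557]
ee_rot: [[-1.0, 0.02, -0.005], [0.02, 1.0, 0.0], [0.005, 0.0, -1.0]]
force: [0.5, 0.2, -0.3]
opening: 0.0005
grasp_force: 0.0
```

Run:
```python
from cell import env
import cv2,numpy as np
a,_=env.read_camera("top");b,_=env.read_camera("side")
b=cv2.resize(b[140:270,185:315],(590,590),interpolation=cv2.INTER_CUBIC)
cv2.imwrite("pics/s2.png",b[:,:,::-1])
a=cv2.convertScaleAbs(a[145:220,160:370],alpha=1.5)
cv2.imwrite("pics/t2.png",cv2.resize(a[:,:,::-1],(798,285),interpolation=cv2.INTER_CUBIC))
```

```text
(no output)
```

View pics/s2.png

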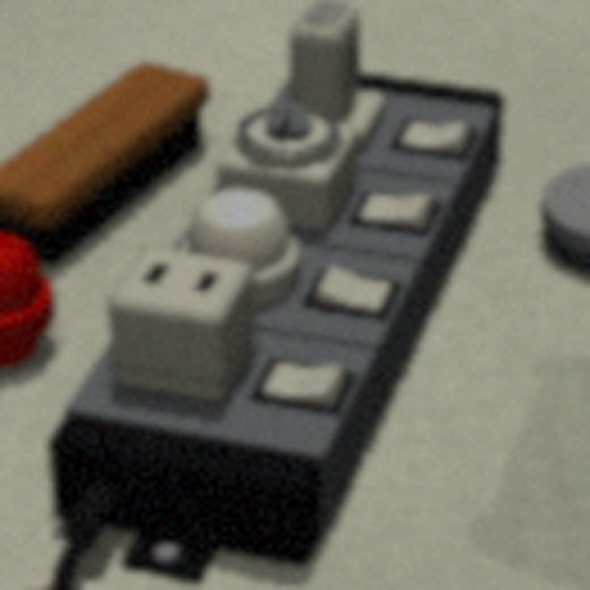

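View pics/t2.png

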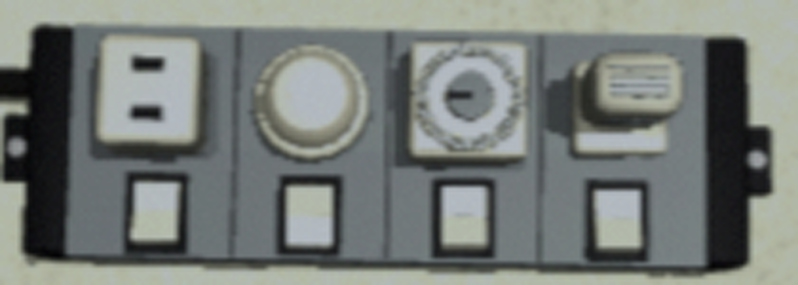

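The rocker beside the dome has flipped: at (352,290) in the side view its inner end is up, and in the top view at (310,216) its shading is reversed. The other three look unchanged, nothing has shifted, and the arm is clear.

```bash
python3 -c "
from cell import env
print(env.finish_job())"
```

```text
the job is handed in; nothing more can be done
None
```

The night-light's rocker is now OFF, the other three switches still look ON, nothing else appears moved, and the job is handed in with the arm clear (no verdict was returned).

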